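# Walk a nitrogen bottle into its bench rack and switch the gas on

## Task

Put the heavy nitrogen bottle away in the blue bench rack and turn its gas supply on: swing the rack's drop bar up and right over, then walk the bottle into the bay by rocking it from side to side on its bottom rim, left and right in turn, in small steps of about 3 cm - it is too heavy to carry, and must not be lifted clear of the bench, dragged along flat or toppled. Let go of it standing upright well inside the bay, swing the bar back down across the front of it, and only then flip the toggle on the white gas box over until it clicks. Leave everything else on the bench as it stands.

Things in the scene. Friction and masses are not known exactly. Their poses are not given: they have to be found in the camera images.
- gas_bottle: steel gas bottle, 1.8 to 2.6 kg: 90 mm diameter flat yellow rubber foot that grips the bench (friction about 1), grey body, black shoulder 165-195 mm up, yellow guard and carry grip on top, 262 mm tall in all. Origin: centre of the underside; z up its axis, x along the grip, at the start within 0.5 rad of the way into the rack. 4 to 6 N sideways at the grip tips it; past 0.4 rad it falls over
- bottle_grip (a point): centre of the carry grip: a straight bar with flat sides, 66 mm long (the bottle's x), 22 mm wide (its y), from 236 to 262 mm up the bottle's axis; beside it the space is free down to 205 mm
- rim_left (a point): point of the bottle's bottom rim at its +y (45 mm from the axis, height 0 when standing): rocked left means standing on the rim near here with rim_right up
- rim_right (a point): point of the bottle's bottom rim at its -y: rocked right means standing on the rim near here with rim_left up
- rim_front (a point): point of the bottle's bottom rim at its +x
- rim_back (a point): point of the bottle's bottom rim at its -x
- rack: blue one-bay bottle rack of 20 mm square steel tube bolted to the bench, its mouth to its own -x. Four posts 100 mm tall at x, y = +-70 mm, with rails at the sides and rear: the bay is clear for 60 mm from its centre to left, right and rear. No floor plate: the bottle stands on the bench. Steel cheeks on the front posts reach 130 mm up. Origin: centre of the bay, on the bench
- bay (a point): centre of the bay, on the bench (the rack's origin)
- drop_bar (a joint): steel drop bar, 16 mm square, 0.3 kg, red grip at its end, across the rack's mouth. Pivots on top of the left (rack +y) front post, rests in a catch on the right one. Rad: 0 level, shut (as at the start); it swings up in the upright plane of the mouth, 1.57 straight up, 2.1 the open stop, leaning out to the rack's +y. Damped; falls open past about 1.6, falls shut below about 1.5
- bar_hinge (a point): the bar's pivot, 115 mm up, at rack x = -70 mm, y = +70 mm; the pivot axis is the rack's x
- bar_grip (a point): centre of the bar's red grip (20 mm square, 42 mm long), 178 mm from the pivot; shut, it lies at rack x = -70, y = -108, 115 mm up, with free space on all sides of it; the bar's end is 199 mm from the pivot
- gas_box: white gas supply box fixed to the bench, 110 mm (its x) by 150 mm (its y) by 66 mm tall, grey top plate, gauge and red-tipped toggle on top, a green mark beyond the toggle on the side it must be flipped to. Origin: centre of its underside
- toggle_tip (a point): tip of the steel toggle lever with a red sleeve: a bat 39 mm long and 12 mm thick near its tip that pivots on the box's own y axis, at x = 0, y = +35 mm, 69 mm up; off, it leans to the box's -x and its tip is at x = -16 mm, 105 mm up; on, the tip is at x = +16 mm
- toggle (a joint): toggle lever in rad: 0 off (leaning to the box's -x), 0.84 on (leaning to its +x, towards the green mark). An over-centre spring snaps it to the nearer end; about 4 N at the tip starts it
- amber_bottle: bystander: amber glass reagent bottle with a label, 94 mm diameter, 215 mm tall; origin at its underside
- clear_bottle: bystander: clear glass bottle, blue cap, 72 mm diameter, 150 mm tall; origin at its underside
- wash_bottle: bystander: white plastic bottle, red cap, 60 mm diameter, 150 mm tall; origin at its underside
- beaker: bystander: glass beaker, 68 mm diameter, 80 mm tall; origin at its underside
- vial_rack: bystander: blue vial rack with vials, 75 by 130 mm, 45 mm tall; origin at its underside
- spanner: bystander: steel spanner lying flat, 180 mm long
- mouse: bystander: black computer mouse, 105 by 62 mm, 32 mm tall; origin at its underside
Mind the look-alikes: they are no part of the job. Several things have the shape of the gas_box; the one meant has the colours described above.

How it is judged:
By the outcome, as a careful person would: the job done as asked, in the order asked, and still so for the second after the job is handed in, with the robot touching nothing.
It also fails if it takes over 72 s, if anything falls off the work surface, if the arm or the gripper's body presses on something with over 40 N, if the wrist force passes 120 N, or if a joint passes its speed limit or range.

## Robot

A 6-joint arm with a two-finger parallel gripper is mounted at the origin on the work surface. World frame = base frame: x ahead of the robot, y to its left, z up, the work surface at z = 0. Lengths are in m, angles in degrees, forces in N, time in s.
With the tool pointing down it reaches from about 0.3 to 0.75 m from the base axis. Payload 8.5 kg.
Tool frame: the origin (TCP) lies at the very end of the fingers, on their centre line; the grasp point (between the pads) lies 19 mm behind it (env.pinch_z is the distance from the TCP to the grasp point, in m); z points along the fingers, y is the line along which they close (so a half turn about z gives the same grasp; the last joint's range is limited). The gripper opens to 85 mm and grips with 20 to 120 N. Pads are 22 mm wide; open, the fingers measure 114 mm over their backs; the gripper's body (76 mm by 85 mm) begins 54 mm behind the grasp point. The pads swing forward as they close: fully open they stand 13 mm farther back than shut.
Start: joints at [51.32, 21.807, 74.336, -0, 83.858, -12.336], TCP at [0.244, 0.493, 0.231] pointing down, gripper open.
Joint ranges: [-178.18, 178.18], [-50.72, 133.34], [12.68, 142.11], [-81.47, 261.47], [9.98, 163.14], [-165.26, 165.26]. Speed limits (degrees/s): [136.94, 136.94, 180, 180, 180, 180].

## Interface

Orientations are given as a 3x3 rotation matrix whose columns are the frame's x, y, z axes.
In Python, from rig import env, viewer gives the robot as it stands.
- The arm moves only by the tool drive_tool, never from a script. Its argument "series" is a list of rows, each a list of 3 entries, a list of its own where there are three numbers: the shift along the tool's x, y, z in m, then the turn about the tool's z in degrees, then the finger opening in m, from 0 to 0.0854. A call has 1 to 20 rows; each row is the pose to reach, as a shift and turn from the pose commanded when the call began, along the tool's axes at that moment; what a row does not reach only later rows make up. A row lasts 1/10 s, in which the tool goes at most 50 mm and 8.59 degrees, less where a joint would pass 70% of its speed; a pose out of reach is approached as far as the arm can. A call with a gripper value outside its range is refused whole. The fingers move at their own pace and stop on an object; "newtons" is the grip in N (left out, the last holds). Time passes only in rows, so rows that repeat a pose let the fingers close. It gives the time, the measured TCP pose, the force, the opening and the grip force at its end, in the units of the state.
- env.observe(): the state, without advancing time (a new reading comes with each control period).
- viewer.get_image(name): name is "scene" or "top" or "wrist"; returns a dict with "img" (480x640x3 uint8, red, green, blue), "depth" (480x640 float32, m along the optical axis (not along the pixel's ray), 0 where there is no reading), "camera_matrix" (3x3 intrinsics, pixels), "distortion" ([k1, k2, p1, p2, k3] as OpenCV has them; the pictures are not rectified), "rvec" (rotation vector, rad) and "tvec" (3), from world to camera coordinates, as OpenCV has them. Camera axes: x right, y down, z forward; pixel columns grow to the right and rows downward; lengths in m; the calibration is good to about 2 mm. A picture is of the moment at which its call begins.
- env.close_job(): hands the job in; it is judged then, once.
The state is a dict: "time_s": time; "q": joint angles; "qvel": joint speeds; "joint_efforts": joint torques, N m; "position": TCP position; "tool_rot": TCP orientation; "ft_force": force on the tool from outside, world axes, zero at the start; "wrist_torque": the same for the moment, N m; "grip_width": finger opening in m; "gripper_force": force on a finger pad.
Only numpy, scipy, OpenCV 4.12 (cv2) and the standard library are available. Lean on these libraries where they do the work, as an engineer would, in place of code of your own. Each camera call takes 0.05 s, during which the arm holds its last target. There are 200 camera calls.

## Working session

There is one attempt and no reset: what is moved stays moved. The work goes in short steps, Python scripts to look and compute and a tool call to move; the robot and the scene stay as the last step left them, time stands still between calls to the robot, and variables do not carry over. Pictures are saved under pics/ and viewed, at most 10 in all, crops included, and the job is handed in when it is done.

Besides the shell and the picture viewer there is one more tool, called after "Emit:" as name(argument=value, ...) on one line, values as JSON. drive_tool: Moves the arm, as the interface text tells. Its arguments: {"type":"object","properties":{"series":{"type":"array"},"newtons":{"type":"number"}},"required":["series"]}

```bash
mkdir -p pics; ls
cat > h.py <<'E'
import numpy as np, cv2
from rig import env, viewer
def world(im,u,v,z=None):
    """pixel -> world; with depth, or on plane z"""
    R=cv2.Rodrigues(np.array(im["rvec"],float))[0]; t=np.array(im["tvec"],float).ravel()
    p=cv2.undistortPoints(np.array([[[u,v]]],float),np.array(im["camera_matrix"]),np.array(im["distortion"]))[0,0]
    r=np.array([p[0],p[1],1.])
    if z is None:
        d=im["depth"][int(round(v)),int(round(u))]; return R.T@(r*d-t)
    c=-R.T@t; w=R.T@r; return c+w*(z-c[2])/w[2]
def shot(name,f):
    im=viewer.get_image(name); cv2.imwrite(f"pics/{f}.png",im["img"][:,:,::-1]); np.save(f"pics/{f}.npy",im,allow_pickle=True); return im
def load(f): return np.load(f"pics/{f}.npy",allow_pickle=True).item()
E
python3 - <<'E'
from h import *
shot("top","top0"); shot("scene","scene0")
s=env.observe(); print(s["position"],s["tool_rot"],s["time_s"],env.pinch_z,s["ft_force"])
E
```

```text
pics
[0.24390249 0.49268032 0.23078584] [[-8.96153518e-01  4.43743387e-01 -8.24312334e-04]
 [ 4.43744053e-01  8.96153014e-01 -9.95749219e-04]
 [ 2.96852851e-04 -1.25812786e-03 -9.99999164e-01]] 0.1 0.0187 [-0.015       0.39353815  0.54421538]
```

View pics/top0.png

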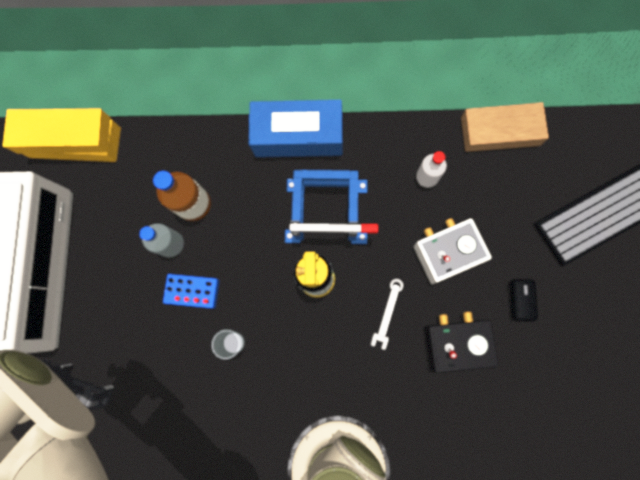

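View pics/scene0.png

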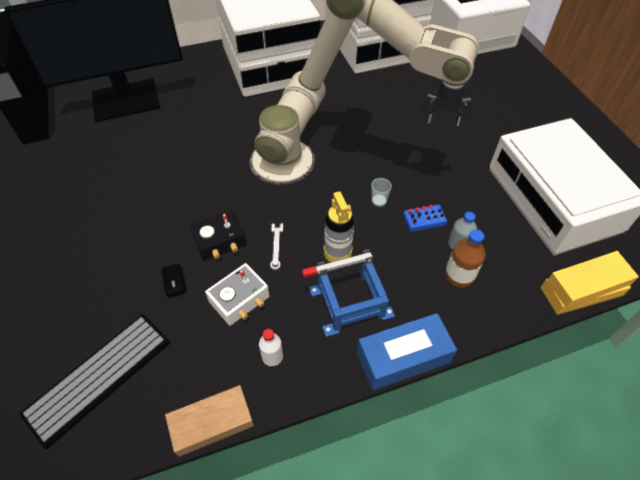

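The top view has the base at the bottom, with the rack at (328,205), the bottle grip at (312,268), the bar from (292,228) to (375,229) and the white box at (452,250). I'll enlarge that part.

Run:
```python
from h import *
a=load("top0")["img"][:,:,::-1]; cv2.imwrite("pics/top0c.png",cv2.resize(a[155:305,275:505],None,fx=3.4,fy=3.4,interpolation=cv2.INTER_CUBIC))
im=load("top0")
R=cv2.Rodrigues(np.array(im["rvec"],float))[0]; print(-R.T@np.array(im["tvec"]).ravel(), im["camera_matrix"])
```

```text
[ 0.35230073 -0.01651401  1.17914002] [[450.57727855   0.         329.22082516]
 [  0.         450.57727855 241.81535084]
 [  0.           0.           1.        ]]
```

View pics/top0c.png

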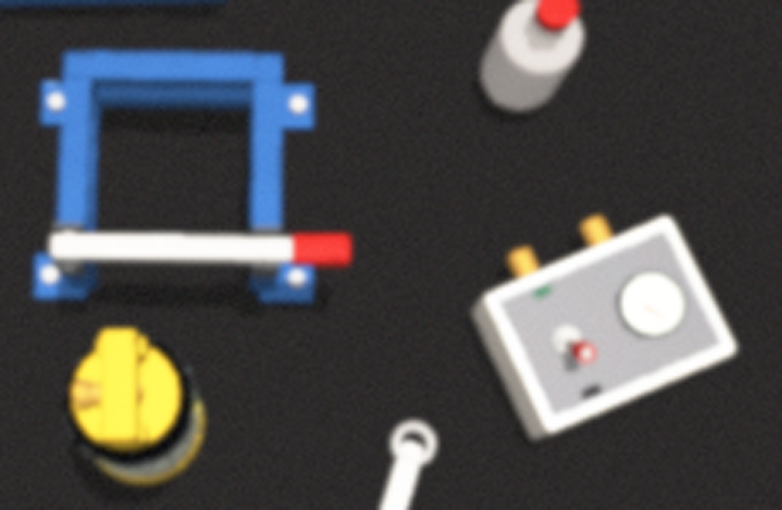

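Run:
```python
from h import *
im=load("top0")
f=lambda c:(275+c[0]/3.4-.35,155+c[1]/3.4-.35)
def p(n,c,z=None):
    w=world(im,*f(c),z); d=world(im,*f(c)); print(n,np.round(w,4),"depthz",np.round(d[2],3))
p("grip f",(119,331),.262);p("grip b",(120,446),.262);p("grip mid",(120,390),.262)
p("shoulder",(127,395),.22)
for n,c in dict(rl=(63,53),rr=(283,53),rlin=(98,82),rrin=(250,82)).items(): p(n,c,.1)
p("bar end",(351,249),.123);p("bar end L",(50,245),.123);p("redstart",(294,249),.123);p("barmid",(180,247),.123)
for n,c in dict(bR=(283,160),bL=(75,160),back=(170,66)).items(): p(n,c,.1)
for n,c in dict(b1=(480,300),b2=(668,220),b3=(735,345),b4=(548,428)).items(): p(n,c,.066)
p("tip",(587,352),.105);p("gauge",(652,304),.07);p("base",(566,338),.069);p("green",(541,292),.07)
p("wash cap",(558,12),.15)
```

```text
grip f [0.4928 0.0507 0.262 ] depthz 0.262
grip b [0.4232 0.0502 0.262 ] depthz 0.197
grip mid [0.4569 0.0501 0.262 ] depthz 0.264
shoulder [0.4585 0.0488 0.22  ] depthz 0.264
rl [0.7255 0.1036 0.1   ] depthz 0.007
rr [ 0.7224 -0.0582  0.1   ] depthz -0.002
rlin [0.7028 0.0778 0.1   ] depthz 0.089
rrin [ 0.7007 -0.0337  0.1   ] depthz 0.094
bar end [ 0.5701 -0.1022  0.123 ] depthz 1.179
bar end L [0.5762 0.1096 0.123 ] depthz -0.001
redstart [ 0.5708 -0.0623  0.123 ] depthz 0.125
barmid [0.5734 0.0178 0.123 ] depthz 0.124
bR [ 0.6415 -0.0567  0.1   ] depthz 0.0
bL [0.644  0.0945 0.1   ] depthz 0.102
back [0.714  0.0248 0.1   ] depthz 0.099
b1 [ 0.5423 -0.1999  0.066 ] depthz 0.045
b2 [ 0.6    -0.3392  0.066 ] depthz 0.068
b3 [ 0.5068 -0.381   0.066 ] depthz 0.006
b4 [ 0.4482 -0.2445  0.066 ] depthz 0.063
tip [ 0.4977 -0.2662  0.105 ] depthz 0.105
gauge [ 0.537  -0.3227  0.07  ] depthz 0.071
base [ 0.513 -0.26   0.069] depthz 0.076
green [ 0.547  -0.2435  0.07  ] depthz 0.067
wash cap [ 0.731  -0.2482  0.15  ] depthz 0.15
```

```bash
cat >> h.py <<'E'
def cloud(im):
    R=cv2.Rodrigues(np.array(im["rvec"],float))[0]; t=np.array(im["tvec"],float).ravel()
    v,u=np.nonzero(im["depth"]>0); d=im["depth"][v,u]
    p=cv2.undistortPoints(np.stack([u,v],1).astype(float)[:,None],np.array(im["camera_matrix"]),np.array(im["distortion"]))[:,0]
    return (np.c_[p,np.ones(len(p))]*d[:,None]-t)@R, im["img"][v,u].astype(int)
def to(p,yaw,s=None):
    """shift (tool axes, mm) and turn (deg) to world TCP p with tool y at yaw deg"""
    s=s or env.observe(); R=np.array(s["tool_rot"]); cur=np.degrees(np.arctan2(R[1,1],R[0,1]))
    return np.round(R.T@(np.array(p)-s["position"])*1000,1), round(-((yaw-cur+180)%360-180),1)
E
python3 - <<'E'
from h import *
P,C=cloud(load("top0"))
def rect(n,m):
    r=cv2.minAreaRect(P[m][:,:2].astype(np.float32)*1000); print(n,m.sum(),[np.round(a,1) for a in r],"z",np.round(np.median(P[m][:,2]),4))
x,y,z=P.T; r,g,b=C.T
rect("grip",(z>.254)&(z<.27)&(abs(x-.458)<.06)&(abs(y-.05)<.06))
bar=(z>.118)&(z<.13)&(abs(x-.573)<.03)&(abs(y)<.14); rect("bar",bar)
rect("red",bar&(r>150)&(g<90))
k=np.polyfit(y[bar],x[bar],1); print("bar slope deg",np.degrees(np.arctan(k[0])),k)
rk=(z>.09)&(z<.108)&(x>.56)&(x<.75)&(abs(y-.02)<.1)&(b>r+40); rect("rack",rk)
rr=rk&(x>.69); k=np.polyfit(y[rr],x[rr],1); print("rear slope",np.degrees(np.arctan(k[0])),"y mean mid",y[rr].min(),y[rr].max(),x[rr].mean())
rect("box",(z>.058)&(z<.075)&(abs(x-.524)<.1)&(abs(y+.29)<.11))
rect("tip",(z>.095)&(z<.12)&(abs(x-.5)<.03)&(abs(y+.266)<.03))
print(to([.57,-.083,.20],178.4),to([.57,-.083,.20],-1.6))
E
```

```text
grip 349 [array([461.1,  50.1]), array([20.8, 64.4]), np.float64(89.9)] z 0.2628
bar 686 [array([574.2,   3.9]), array([208.6,  30.8]), np.float64(88.8)] z 0.1242
red 127 [array([570.8, -81.2]), array([38.3, 18.7]), np.float64(89.0)] z 0.1254
bar slope deg 1.7446838203585502 [0.03045989 0.57333765]
rack 1266 [array([658.6,  24.7]), array([159.3, 134. ]), np.float64(88.8)] z 0.1009
rear slope 1.2735690831589752 y mean mid -0.055953076731792915 0.10191430974058968 0.7112923123085562
box 2538 [array([ 525.2, -291.5]), array([109.6, 149. ]), np.float64(22.9)] z 0.0683
tip 31 [array([ 500.4, -264.7]), array([13.6, 11.3]), np.float64(7.3)] z 0.1037
(array([-547.7, -371.2,   31.1]), np.float64(-114.7)) (array([-547.7, -371.2,   31.1]), np.float64(65.3))
```

Emit:
drive_tool(series=[[[0,0,-0.05],0,0.06],[[0,0,-0.1],0,0.06],[[-0.04,-0.03,-0.13],8,0.06],[[-0.548,-0.371,-0.13],65.3,0.06],[[-0.548,-0.371,-0.13],65.3,0.06],[[-0.548,-0.371,-0.13],65.3,0.06],[[-0.548,-0.371,-0.13],65.3,0.06],[[-0.548,-0.371,-0.13],65.3,0.06],[[-0.548,-0.371,-0.13],65.3,0.06],[[-0.548,-0.371,-0.13],65.3,0.06],[[-0.548,-0.371,-0.13],65.3,0.06],[[-0.548,-0.371,-0.13],65.3,0.06],[[-0.548,-0.371,-0.13],65.3,0.06],[[-0.548,-0.371,-0.13],65.3,0.06],[[-0.548,-0.371,-0.13],65.3,0.06],[[-0.548,-0.371,-0.06],65.3,0.06],[[-0.548,-0.371,-0.01],65.3,0.06],[[-0.548,-0.371,0.03],65.3,0.06]], newtons=25)

```text
time_s: 1.9
position: [0.5702, -0.0833, 0.2108]
tool_rot: [[0.03, 1.0, -0.0], [1.0, -0.03, 0.0], [0.0, -0.0, -1.0]]
ft_force: [1.4, -0.3, -0.7]
grip_width: 0.0602
gripper_force: 0.0
```

Emit:
drive_tool(series=[[[0,0.001,0.04],0,0.06],[[0,0.001,0.08],0,0.06],[[0,0.001,0.104],0,0.06],[[0,0.001,0.104],0,0.06],[[0,0.001,0.104],0,0.0],[[0,0.001,0.104],0,0.0],[[0,0.001,0.104],0,0.0],[[0,0.001,0.104],0,0.0],[[0,0.001,0.104],0,0.0]], newtons=25)

```text
time_s: 2.8
position: [0.5714, -0.0827, 0.1109]
tool_rot: [[0.029, 1.0, 0.001], [1.0, -0.029, -0.001], [-0.001, 0.001, -1.0]]
ft_force: [-3.7, -0.0, 5.4]
grip_width: 0.0196
gripper_force: 26.1
```

Emit:
drive_tool(series=[[[0,0,0],0,0.05],[[0,0,0],0,0.05],[[0,0,0.006],0,0.05],[[0,0,0.012],0,0.05],[[0,0,0.012],0,0.05],[[0,0,0.012],0,0.05]])

```text
time_s: 3.4
position: [0.5713, -0.0825, 0.0968]
tool_rot: [[0.029, 1.0, -0.001], [1.0, -0.029, 0.0], [0.0, -0.001, -1.0]]
ft_force: [0.4, 0.1, 0.2]
grip_width: 0.0499
gripper_force: 0.0
```

Run:
```python
from h import *
s=env.observe(); print(s["position"],s["ft_force"],s["qvel"])
shot("wrist","w1"); shot("scene","s1")
a=load("s1")["img"][:,:,::-1]; w=load("w1")["img"][:,:,::-1]
cv2.imwrite("pics/c1.png",np.hstack([cv2.resize(a[180:360,200:420],(488,400)),cv2.resize(w,(312,400))]))
```

```text
[ 0.57126994 -0.08250205  0.09679387] [0.43049393 0.08119449 0.19318124] [-0.04229172 -0.41636948 -0.34163229 -0.0545953   0.07895024  0.00379078]
```

View pics/c1.png

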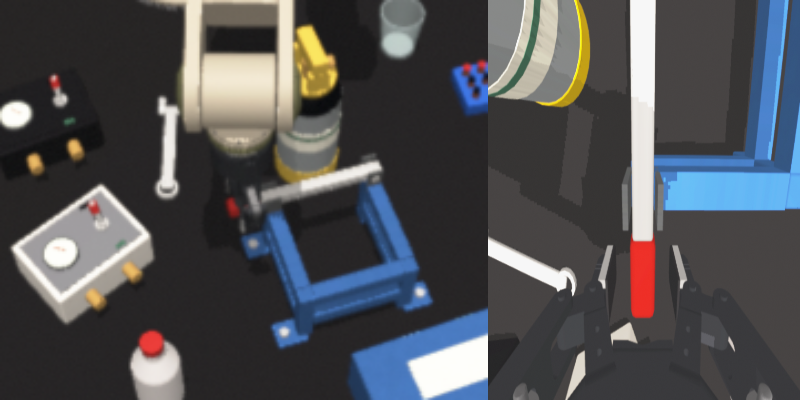

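Emit:
drive_tool(series=[[[0,0,0],0,0.0],[[0,0,0],0,0.0],[[0,0,0],0,0.0],[[0,0,0],0,0.0],[[0.001,0,-0.018],0,0.0],[[0.004,0,-0.039],0,0.0],[[0.01,0,-0.059],0,0.0],[[0.0185,0,-0.079],0,0.0],[[0.029,0,-0.0975],0,0.0],[[0.042,0,-0.115],0,0.0],[[0.0565,0,-0.13],0,0.0],[[0.073,0,-0.144],0,0.0],[[0.091,0,-0.155],0,0.0],[[0.11,0,-0.1645],0,0.0],[[0.13,0,-0.1715],0,0.0],[[0.151,0,-0.176],0,0.0],[[0.1725,0,-0.178],0,0.0],[[0.194,0,-0.177],0,0.0],[[0.215,0,-0.174],0,0.0],[[0.2355,0,-0.168],0,0.0]], newtons=20)

```text
time_s: 5.5
position: [0.5783, 0.1535, 0.2663]
tool_rot: [[0.029, 1.0, 0.002], [1.0, -0.029, -0.001], [-0.001, 0.002, -1.0]]
ft_force: [-0.1, -1.7, 3.4]
grip_width: 0.0197
gripper_force: 30.1
```

Emit:
drive_tool(series=[[[0.012,0,0.004],0,0.0],[[0.024,0,0.01],0,0.0],[[0.024,0,0.01],0,0.0],[[0.024,0,0.01],0,0.05],[[0.024,0,0.01],0,0.05],[[0.024,0,0.01],0,0.05],[[0.024,0,-0.02],0,0.06],[[0.024,0,-0.07],0,0.08],[[0.024,0,-0.12],0,0.085],[[-0.04,-0.06,-0.12],0,0.085],[[-0.1,-0.12,-0.12],-1.6,0.085],[[-0.1,-0.12,-0.12],-1.6,0.085],[[-0.1,-0.12,-0.1],-1.6,0.085],[[-0.1,-0.12,-0.1],-1.6,0.085]])

```text
time_s: 6.9
position: [0.4528, 0.0549, 0.3638]
tool_rot: [[0.004, 1.0, -0.003], [1.0, -0.004, 0.0], [0.0, -0.003, -1.0]]
ft_force: [0.2, 0.2, 0.5]
grip_width: 0.0849
gripper_force: 0.0
```

Run:
```python
from h import *
w=shot("wrist","w2"); t=shot("top","t2")
s=env.observe(); print(s["position"],s["tool_rot"],s["ft_force"]); print(to([.461,.0502,.229],0))
P,C=cloud(w); x,y,z=P.T
m=(z>.254)&(z<.27)&(abs(x-.458)<.05)&(abs(y-.05)<.03)&(C[:,2]<110)&(C[:,0]>130)
if m.sum()>20: print(m.sum(),cv2.minAreaRect(P[m][:,:2].astype(np.float32)*1000))
a=t["img"][:,:,::-1]; b=w["img"][:,:,::-1]
cv2.imwrite("pics/c2.png",np.hstack([cv2.resize(a[155:335,265:425],(356,400)),cv2.resize(b,(440,400))]))
```

```text
[0.45533801 0.05608208 0.36543408] [[ 1.94800432e-03  9.99998038e-01  3.60432949e-04]
 [ 9.99998095e-01 -1.94804953e-03  1.25116696e-04]
 [ 1.25818591e-04  3.60188534e-04 -9.99999927e-01]] [0.8471163  0.45439173 0.86117736]
(array([ -5.9,   5.6, 136.4]), np.float64(-0.1))
2464 ((459.6232604980469, 50.84600067138672), (22.14887046813965, 66.06367492675781), 89.3299789428711)
```

View pics/c2.png

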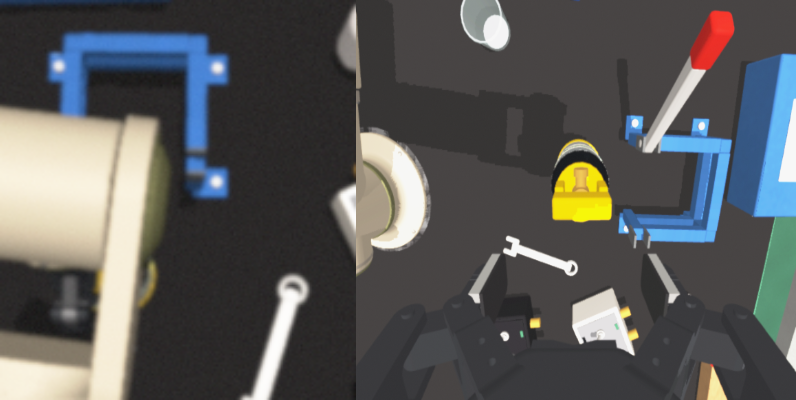

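Emit:
drive_tool(series=[[[-0.005,0.004,0.04],0.6,0.085],[[-0.005,0.004,0.08],0.6,0.085],[[-0.005,0.004,0.115],0.6,0.085],[[-0.005,0.004,0.136],0.6,0.085],[[-0.005,0.004,0.136],0.6,0.085],[[-0.005,0.004,0.136],0.6,0.06],[[-0.005,0.004,0.136],0.6,0.06],[[-0.005,0.004,0.136],0.6,0.06],[[-0.005,0.004,0.136],0.6,0.06],[[-0.005,0.004,0.136],0.6,0.06]], newtons=30)

```text
time_s: 8.0
position: [0.4604, 0.0514, 0.2308]
tool_rot: [[0.011, 1.0, 0.004], [1.0, -0.011, -0.0], [-0.0, 0.004, -1.0]]
ft_force: [3.1, 0.2, 7.3]
grip_width: 0.0657
gripper_force: 37.1
```

Run:
```python
from h import *
s=env.observe(); print(s["position"],s["tool_rot"],s["ft_force"],s["wrist_torque"],s["gripper_force"])
```

```text
[0.4603856  0.05139903 0.23083696] [[ 1.09166293e-02  9.99931219e-01  4.28778658e-03]
 [ 9.99940391e-01 -1.09156442e-02 -2.53068525e-04]
 [-2.06247166e-04  4.29029364e-03 -9.99990775e-01]] [3.14600839 0.2462709  7.29330582] [ 0.21253122 -0.00084031  0.18561453] 37.07565486431122
```

```bash
cat > plan.py <<'E'
import numpy as np
from scipy.optimize import minimize
r=45.
yb=lambda a:np.array([-np.sin(a),np.cos(a)])
def roll(c,p,sides,psis):
    out=[]
    for s,q in zip(sides,psis): c=c+r*s*yb(p)-r*s*yb(q); p=q; out.append(c)
    return np.array(out)
def plan(c0,p0,first,N,tgt=(-2,0)):
    c0=np.array(c0,float);p0=np.radians(p0); sides=[first*(-1)**i for i in range(N)]
    def f(a):
        C=roll(c0,p0,sides,a); st=np.diff(np.r_[p0,a])
        w=np.clip((C[:,0]+150)/40,0,1)
        return 3*np.sum((C[-1]-tgt)**2)+np.sum(w*C[:,1]**2)+20*np.sum(np.clip(abs(st)-.68,0,None)**2)*1e3+10*np.sum(a**2)+np.sum(np.clip(-np.array(sides)*st,0,None)**2)*1e4
    b=min((minimize(f,np.radians(k)*np.array(sides)+h,method="BFGS") for k in(10,18) for h in (0,-.15,.15)),key=lambda o:o.fun)
    C=roll(c0,p0,sides,b.x); print("first",first,"N",N,"cost",round(b.fun,1))
    print(np.c_[sides,np.degrees(b.x),np.degrees(np.diff(np.r_[p0,b.x])),C].round(1))
if __name__=="__main__":
    for f in(1,-1):
        for N in (7,8): plan((-184.2,21.9),.8,f,N)
E
python3 plan.py
```

```text
first 1 N 7 cost 133.1
[[   1.     6.4    5.6 -179.8   22.2]
 [  -1.   -33.5  -39.9 -150.    15. ]
 [   1.     6.8   40.4 -119.8    7.8]
 [  -1.   -24.1  -30.9  -96.1    4.2]
 [   1.    16.4   40.5  -65.     2.1]
 [  -1.   -22.7  -39.2  -34.8    0.5]
 [   1.    17.2   39.9   -4.2   -1. ]]
first 1 N 8 cost 12.6
[[ 1.000e+00  5.000e-01 -3.000e-01 -1.845e+02  2.190e+01]
 [-1.000e+00 -3.870e+01 -3.910e+01 -1.560e+02  1.200e+01]
 [ 1.000e+00  3.000e-01  3.900e+01 -1.276e+02  2.200e+00]
 [-1.000e+00 -1.820e+01 -1.850e+01 -1.134e+02 -1.000e-01]
 [ 1.000e+00  1.850e+01  3.670e+01 -8.500e+01  0.000e+00]
 [-1.000e+00 -1.830e+01 -3.690e+01 -5.650e+01  1.000e-01]
 [ 1.000e+00  1.760e+01  3.600e+01 -2.880e+01 -1.000e-01]
 [-1.000e+00 -1.700e+01 -3.460e+01 -2.000e+00  0.000e+00]]
first -1 N 7 cost 13.1
[[-1.000e+00 -3.840e+01 -3.920e+01 -1.556e+02  1.220e+01]
 [ 1.000e+00  1.000e-01  3.850e+01 -1.276e+02  2.500e+00]
 [-1.000e+00 -1.900e+01 -1.910e+01 -1.128e+02  0.000e+00]
 [ 1.000e+00  1.870e+01  3.770e+01 -8.380e+01 -0.000e+00]
 [-1.000e+00 -1.810e+01 -3.680e+01 -5.540e+01  1.000e-01]
 [ 1.000e+00  1.720e+01  3.530e+01 -2.810e+01 -1.000e-01]
 [-1.000e+00 -1.650e+01 -3.370e+01 -2.000e+00  0.000e+00]]
first -1 N 8 cost 12.2
[[-1.000e+00 -3.840e+01 -3.920e+01 -1.556e+02  1.220e+01]
 [ 1.000e+00 -6.000e-01  3.770e+01 -1.282e+02  2.500e+00]
 [-1.000e+00 -1.800e+01 -1.740e+01 -1.148e+02  3.000e-01]
 [ 1.000e+00  1.620e+01  3.430e+01 -8.830e+01 -1.000e-01]
 [-1.000e+00 -1.500e+01 -3.120e+01 -6.410e+01  1.000e-01]
 [ 1.000e+00  1.390e+01  2.900e+01 -4.160e+01 -1.000e-01]
 [-1.000e+00 -1.260e+01 -2.650e+01 -2.090e+01  1.000e-01]
 [ 1.000e+00  1.160e+01  2.420e+01 -2.000e+00 -0.000e+00]]
```

Emit:
drive_tool(series=[[[-0.006,0,-0.001],0,0.06],[[-0.012,0,-0.0015],0,0.06],[[-0.018,0,-0.002],0,0.06],[[-0.024,0,-0.0025],0,0.06],[[-0.029,0,-0.003],0,0.06],[[-0.033,0,-0.003],0,0.06],[[-0.033,0,-0.003],0,0.06]])

```text
time_s: 8.7
position: [0.4597, 0.0186, 0.2337]
tool_rot: [[0.012, 1.0, 0.004], [1.0, -0.012, 0.001], [0.001, 0.004, -1.0]]
ft_force: [0.7, 5.1, 6.7]
grip_width: 0.0651
gripper_force: 37.2
```

Run:
```python
from h import *
s=env.observe(); print(s["position"],s["ft_force"],s["wrist_torque"],s["gripper_force"])
a=shot("scene","s3")["img"][:,:,::-1]; b=viewer.get_image("wrist")["img"][:,:,::-1]
cv2.imwrite("pics/c3.png",np.hstack([cv2.resize(a[170:320,270:420],(400,400)),cv2.resize(b,(400,300)).copy() if 0 else cv2.resize(b,(400,400))]))
```

```text
[0.45965882 0.01856708 0.23366099] [0.67554086 5.06344077 6.66481267] [ 1.03796878 -0.17509214  0.05412815] 37.19443202018738
```

View pics/c3.png

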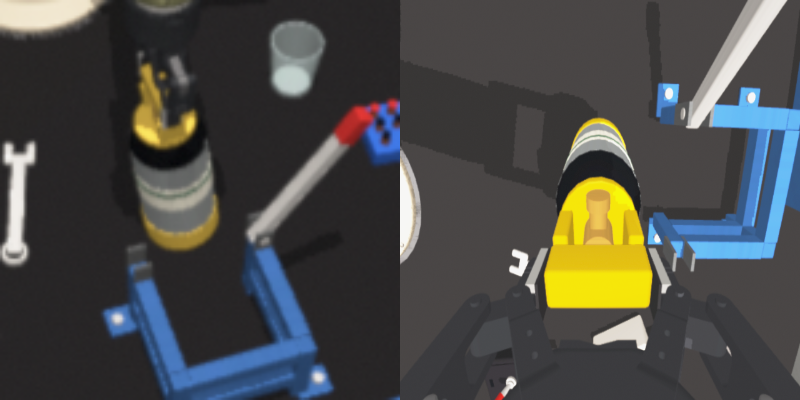

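Emit:
drive_tool(series=[[[0,0.0015,0],7.2,0.06],[[-0.0005,0.003,0],14.4,0.06],[[-0.001,0.0045,0],21.6,0.06],[[-0.0015,0.006,0],28.8,0.06],[[-0.0023,0.007,0],36,0.06],[[-0.0023,0.007,0],36,0.06],[[0.002,0.0105,0],36,0.06],[[0.0065,0.0135,0.0005],36,0.06],[[0.011,0.017,0.001],36,0.06],[[0.0155,0.02,0.0015],36,0.06],[[0.02,0.023,0.002],36,0.06],[[0.024,0.0265,0.003],36,0.06],[[0.024,0.0265,0.003],36,0.06],[[0.024,0.0265,0.003],36,0.06]])

```text
time_s: 10.2
position: [0.4862, 0.0413, 0.2303]
tool_rot: [[0.597, 0.802, 0.002], [0.802, -0.597, -0.002], [-0.001, 0.003, -1.0]]
ft_force: [-0.5, -5.6, 11.8]
grip_width: 0.0654
gripper_force: 38.2
```

```bash
cat >> plan.py <<'E'
def rackpose(s):
    R=np.array(s["tool_rot"]);p=np.array(s["position"]); a=np.radians(1.4)
    # pinch point (tool z tilt included)
    d=(p-R[:,2]*.0187)[:2]-[.644,.025]
    X=np.array([[np.cos(a),-np.sin(a)],[np.sin(a),np.cos(a)]])@d*1000
    return X,np.degrees(np.arctan2(R[1,1],R[0,1]))+1.4
E
cat > st.py <<'E'
import sys
from h import *
from plan import *
s=env.observe(); X,a=rackpose(s); print("rack frame bottle",X.round(1),"yaw",round(a,1),"z",s["position"][2].round(4),"F",np.round(s["ft_force"],1),"t",s["time_s"])
for arg in sys.argv[1:]:
    side,N=map(int,arg.split(",")); plan(X,a,side,N)
E
python3 st.py 1,6 1,7
python3 - <<'E'
from h import *
P,C=cloud(shot("top","t4")); x,y,z=P.T
w=shot("wrist","w4"); P,C=cloud(w); x,y,z=P.T
# bottle rim/shoulder ring: yellow foot low z
m=(z>.16)&(z<.2)&(abs(x-.48)<.06)&(abs(y-.04)<.07)&(C.max(1)<60); print(m.sum(), P[m].mean(0), P[m].min(0),P[m].max(0))
E
```

```text
rack frame bottle [-158.2   12.5] yaw -35.3 z 0.2303 F [-0.5 -5.6 11.8] t 10.2
first 1 N 6 cost 13.9
[[   1.    -2.2   33.  -133.9    4.2]
 [  -1.   -21.6  -19.4 -119.1    1.1]
 [   1.    17.4   39.   -89.1    0. ]
 [  -1.   -18.5  -35.9  -61.4   -0.3]
 [   1.    19.5   38.   -32.    -0. ]
 [  -1.   -19.4  -39.    -2.     0. ]]
first 1 N 7 cost 12.5
[[ 1.000e+00 -4.000e+00  3.130e+01 -1.353e+02  4.300e+00]
 [-1.000e+00 -2.210e+01 -1.810e+01 -1.215e+02  1.100e+00]
 [ 1.000e+00  1.680e+01  3.900e+01 -9.150e+01 -3.000e-01]
 [-1.000e+00 -1.520e+01 -3.210e+01 -6.670e+01  1.000e-01]
 [ 1.000e+00  1.450e+01  2.970e+01 -4.370e+01 -1.000e-01]
 [-1.000e+00 -1.330e+01 -2.780e+01 -2.210e+01  1.000e-01]
 [ 1.000e+00  1.240e+01  2.570e+01 -2.000e+00 -0.000e+00]]
3443 [0.50139931 0.0634932  0.17711679] [0.44774933 0.0122958  0.16351043] [0.52758344 0.083274   0.18668176]
```

Emit:
drive_tool(series=[[[0.006,0,-0.001],0,0.06],[[0.012,0,-0.0015],0,0.06],[[0.018,0,-0.002],0,0.06],[[0.024,0,-0.0025],0,0.06],[[0.03,0,-0.003],0,0.06],[[0.03,0,-0.003],0,0.06],[[0.03,0.0017,-0.003],-6.4,0.06],[[0.0305,0.0033,-0.003],-12.8,0.06],[[0.031,0.005,-0.003],-19.2,0.06],[[0.0315,0.0065,-0.003],-25.6,0.06],[[0.0325,0.008,-0.003],-32,0.06],[[0.0325,0.008,-0.003],-32,0.06],[[0.027,0.011,-0.003],-32,0.06],[[0.022,0.0143,-0.0025],-32,0.06],[[0.017,0.0175,-0.002],-32,0.06],[[0.012,0.0205,-0.001],-32,0.06],[[0.007,0.024,0],-32,0.06],[[0.007,0.024,0],-32,0.06],[[0.007,0.024,0],-32,0.06]])

```text
time_s: 12.2
position: [0.5092, 0.0338, 0.2295]
tool_rot: [[0.081, 0.997, 0.001], [0.997, -0.081, 0.002], [0.002, 0.001, -1.0]]
ft_force: [-0.1, 4.1, 7.2]
grip_width: 0.0655
gripper_force: 38.4
```

```bash
python3 st.py -1,5 -1,6
python3 - <<'E'
from h import *
from plan import *
s=env.observe(); R=np.array(s["tool_rot"]); print("F in tool",R.T@s["ft_force"])
shot("top","t5");shot("wrist","w5");a=shot("scene","s5")
b=load("w5")["img"][:,:,::-1]
cv2.imwrite("pics/c5.png",np.hstack([cv2.resize(a["img"][170:320,260:420,::-1],(427,400)),cv2.resize(b,(373,400))]))
E
```

```text
rack frame bottle [-135.     5.5] yaw -3.2 z 0.2295 F [-0.1  4.1  7.2] t 12.2
first -1 N 5 cost 9.9
[[-1.000e+00 -2.280e+01 -1.950e+01 -1.201e+02  2.100e+00]
 [ 1.000e+00  1.640e+01  3.920e+01 -9.000e+01  4.000e-01]
 [-1.000e+00 -1.930e+01 -3.570e+01 -6.240e+01 -3.000e-01]
 [ 1.000e+00  1.980e+01  3.910e+01 -3.230e+01 -2.000e-01]
 [-1.000e+00 -1.930e+01 -3.900e+01 -2.200e+00 -1.000e-01]]
first -1 N 6 cost 7.4
[[-1.000e+00 -2.360e+01 -2.040e+01 -1.195e+02  1.800e+00]
 [ 1.000e+00  1.530e+01  3.900e+01 -8.950e+01 -4.000e-01]
 [-1.000e+00 -1.390e+01 -2.930e+01 -6.680e+01 -1.000e-01]
 [ 1.000e+00  1.430e+01  2.830e+01 -4.480e+01 -0.000e+00]
 [-1.000e+00 -1.380e+01 -2.810e+01 -2.290e+01  1.000e-01]
 [ 1.000e+00  1.310e+01  2.690e+01 -2.000e+00 -0.000e+00]]
F in tool [ 4.11343554 -0.44709607 -7.17123121]
```

View pics/c5.png

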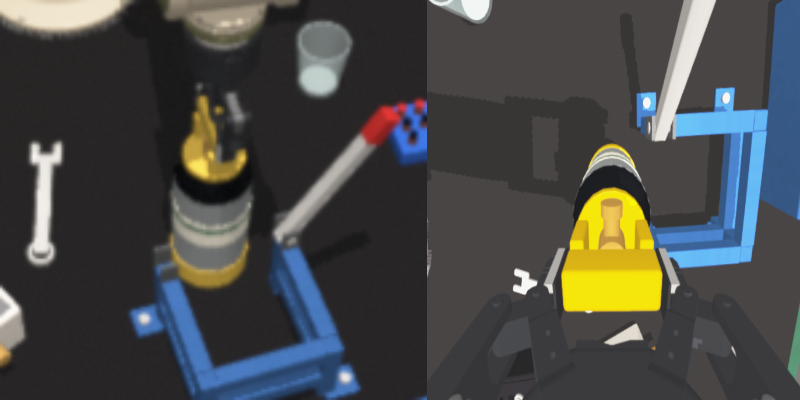

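```bash
cat > fit.py <<'E'
from h import *
from plan import *
from scipy.optimize import least_squares
def fit():
    s=env.observe(); X,a=rackpose(s); p=s["position"]
    Q=[]
    for n in ("wrist","scene"):
        P,_=cloud(viewer.get_image(n)); m=(P[:,2]>.035)&(P[:,2]<.155)&(np.hypot(P[:,0]-p[0],P[:,1]-p[1])<.062); 
        P=P[m]; print(n,m.sum(),end=" ")
        g=lambda v:np.hypot(P[:,0]-v[0]-v[2]*P[:,2],P[:,1]-v[1]-v[3]*P[:,2])-v[4]
        if m.sum()>100:
            o=least_squares(g,[p[0],p[1],0,0,.043],loss="soft_l1",f_scale=.001).x; print("foot",o[:2].round(4),"tilt",o[2:4].round(3),"r",o[4].round(4))
            al=np.radians(1.4); d=(o[:2]-[.644,.025])*1000; print("  in rack",(np.array([[np.cos(al),-np.sin(al)],[np.sin(al),np.cos(al)]])@d).round(1))
fit()
E
python3 fit.py
```

```text
wrist 1310 foot [0.5076 0.0329] tilt [ 0.    -0.002] r 0.0437
  in rack [-136.6    4.5]
scene 630 foot [0.5076 0.0322] tilt [ 0.001 -0.001] r 0.0434
  in rack [-136.6    3.9]
```

Emit:
drive_tool(series=[[[-0.006,0,-0.001],0,0.06],[[-0.012,0,-0.0015],0,0.06],[[-0.018,0,-0.002],0,0.06],[[-0.024,0,-0.0025],0,0.06],[[-0.03,0,-0.003],0,0.06],[[-0.03,0,-0.003],0,0.06],[[-0.03,0.0017,-0.003],6.7,0.06],[[-0.0305,0.0035,-0.003],13.3,0.06],[[-0.031,0.005,-0.003],20,0.06],[[-0.031,0.005,-0.003],20,0.06],[[-0.0255,0.007,-0.003],20,0.06],[[-0.02,0.009,-0.0025],20,0.06],[[-0.0145,0.011,-0.002],20,0.06],[[-0.009,0.013,-0.001],20,0.06],[[-0.0035,0.015,0],20,0.06],[[-0.0035,0.015,0],20,0.06],[[-0.0035,0.015,0],20,0.06]])

```text
time_s: 14.15
position: [0.5238, 0.0287, 0.2291]
tool_rot: [[0.417, 0.909, -0.0], [0.909, -0.417, -0.0], [-0.0, 0.0, -1.0]]
ft_force: [-1.7, -0.1, 3.0]
grip_width: 0.0656
gripper_force: 38.7
```

```bash
python3 fit.py;python3 st.py 1,4 1,5
```

```text
wrist 1293 foot [0.5222 0.0283] tilt [-0.001 -0.002] r 0.0437
  in rack [-121.8    0.3]
scene 624 foot [0.5217 0.028 ] tilt [ 0.002 -0.002] r 0.0435
  in rack [-122.3   -0. ]
rack frame bottle [-120.3    0.8] yaw -23.3 z 0.2291 F [-0.8  0.1  2.9] t 14.25
first 1 N 4 cost 13.1
[[  1.   16.4  39.6 -89.8  -1.1]
 [ -1.  -18.3 -34.7 -63.   -1.5]
 [  1.   21.   39.3 -32.8  -0.8]
 [ -1.  -18.2 -39.2  -2.6  -0.1]]
first 1 N 5 cost 4.9
[[  1.   15.8  39.  -90.3  -1.2]
 [ -1.  -11.6 -27.4 -69.   -0.4]
 [  1.   14.7  26.3 -48.6   0.1]
 [ -1.  -15.2 -29.9 -25.3   0. ]
 [  1.   14.9  30.1  -2.   -0. ]]
```

Emit:
drive_tool(series=[[[0.006,0,-0.001],0,0.06],[[0.012,0,-0.0015],0,0.06],[[0.018,0,-0.002],0,0.06],[[0.023,0,-0.0025],0,0.06],[[0.023,0,-0.0025],0,0.06],[[0.023,0.003,-0.0025],-7.8,0.06],[[0.024,0.006,-0.0025],-15.6,0.06],[[0.025,0.0085,-0.0025],-23.4,0.06],[[0.026,0.0115,-0.0025],-31.2,0.06],[[0.028,0.014,-0.0025],-39,0.06],[[0.028,0.014,-0.0025],-39,0.06],[[0.0235,0.0175,-0.0025],-39,0.06],[[0.0195,0.021,-0.002],-39,0.06],[[0.015,0.0245,-0.001],-39,0.06],[[0.011,0.028,0],-39,0.06],[[0.011,0.028,0],-39,0.06],[[0.011,0.028,0],-39,0.06]])

```text
time_s: 15.95
position: [0.5535, 0.0274, 0.2293]
tool_rot: [[-0.247, 0.969, -0.0], [0.969, 0.247, 0.001], [0.002, -0.0, -1.0]]
ft_force: [-3.7, 2.4, 2.1]
grip_width: 0.0652
gripper_force: 38.4
```

```bash
python3 fit.py;python3 st.py -1,4
```

```text
wrist 1380 foot [0.5514 0.0268] tilt [ 0.005 -0.003] r 0.0439
  in rack [-92.6  -0.5]
scene 642 foot [0.549  0.0268] tilt [0.009 0.004] r 0.0449
  in rack [-95.   -0.5]
rack frame bottle [-90.5   0.1] yaw 15.7 z 0.2292 F [-4.7  2.2  3. ] t 16.05
first -1 N 4 cost 2.4
[[ -1.  -15.7 -31.4 -66.1   0.1]
 [  1.   14.4  30.1 -42.7  -0.1]
 [ -1.  -13.  -27.4 -21.4   0.1]
 [  1.   12.   24.9  -2.   -0. ]]
```

Emit:
drive_tool(series=[[[-0.006,0,-0.001],0,0.06],[[-0.012,0,-0.0015],0,0.06],[[-0.018,0,-0.002],0,0.06],[[-0.023,0,-0.0025],0,0.06],[[-0.023,0,-0.0025],0,0.06],[[-0.023,0.0025,-0.0025],6.4,0.06],[[-0.0235,0.005,-0.0025],12.8,0.06],[[-0.024,0.007,-0.0025],19.2,0.06],[[-0.025,0.0095,-0.0025],25.6,0.06],[[-0.0265,0.0115,-0.0025],32,0.06],[[-0.0265,0.0115,-0.0025],32,0.06],[[-0.0215,0.0145,-0.0025],32,0.06],[[-0.017,0.017,-0.002],32,0.06],[[-0.012,0.0195,-0.001],32,0.06],[[-0.0075,0.022,0],32,0.06],[[-0.0075,0.022,0],32,0.06],[[-0.0075,0.022,0],32,0.06]])

```text
time_s: 17.75
position: [0.5773, 0.0254, 0.2293]
tool_rot: [[0.302, 0.953, 0.001], [0.953, -0.302, 0.0], [0.0, 0.001, -1.0]]
ft_force: [0.8, 2.7, -0.9]
grip_width: 0.0652
gripper_force: 38.3
```

```bash
python3 fit.py;python3 st.py 1,2 1,3
```

```text
wrist 1386 foot [0.5756 0.0264] tilt [ 0.    -0.006] r 0.0436
  in rack [-68.4  -0.3]
scene 681 foot [0.5663 0.0317] tilt [-0.003 -0.01 ] r 0.0531
  in rack [-77.8   4.8]
rack frame bottle [-66.8  -1.5] yaw -16.2 z 0.2293 F [ 0.6  2.7 -0.9] t 17.85
first 1 N 2 cost 67.6
[[  1.   22.9  39.2 -36.7   0.3]
 [ -1.  -17.6 -40.5  -5.5   1.8]]
first 1 N 3 cost 2.7
[[  1.   18.6  34.8 -39.9  -0.9]
 [ -1.  -11.6 -30.1 -16.5   0.5]
 [  1.    7.   18.6  -2.   -0. ]]
```

Emit:
drive_tool(series=[[[0.006,0,-0.0005],0,0.06],[[0.012,0,-0.001],0,0.06],[[0.018,0,-0.0015],0,0.06],[[0.023,0,-0.002],0,0.06],[[0.023,0,-0.002],0,0.06],[[0.023,0.0025,-0.002],-7,0.06],[[0.0235,0.005,-0.002],-14,0.06],[[0.0245,0.008,-0.002],-21,0.06],[[0.0255,0.0105,-0.002],-28,0.06],[[0.027,0.0125,-0.002],-35,0.06],[[0.027,0.0125,-0.002],-35,0.06],[[0.0225,0.0155,-0.002],-35,0.06],[[0.018,0.0185,-0.0015],-35,0.06],[[0.0135,0.022,-0.0005],-35,0.06],[[0.009,0.025,0.0005],-35,0.06],[[0.009,0.025,0.0005],-35,0.06],[[0.009,0.025,0.0005],-35,0.06]])

```text
time_s: 19.55
position: [0.6034, 0.0268, 0.2292]
tool_rot: [[-0.298, 0.955, 0.0], [0.955, 0.298, 0.002], [0.002, 0.001, -1.0]]
ft_force: [-2.6, 4.7, 5.2]
grip_width: 0.0654
gripper_force: 39.0
```

```bash
python3 fit.py;python3 st.py -1,2
```

```text
wrist 1463 foot [0.602  0.0276] tilt [ 0.    -0.008] r 0.0436
  in rack [-42.    1.5]
scene 682 foot [0.5938 0.0346] tilt [-0.006 -0.025] r 0.0525
  in rack [-50.4   8.3]
rack frame bottle [-40.6   0.7] yaw 18.8 z 0.2292 F [-2.8  3.6  4.7] t 19.65
first -1 N 2 cost 3.0
[[ -1.  -15.5 -34.3 -14.    1.5]
 [  1.   -0.   15.5  -2.   -0.2]]
```

Emit:
drive_tool(series=[[[-0.006,0,-0.0005],0,0.06],[[-0.012,0,-0.001],0,0.06],[[-0.018,0,-0.0015],0,0.06],[[-0.022,0,-0.002],0,0.06],[[-0.022,0,-0.002],0,0.06],[[-0.022,0.0025,-0.002],7,0.06],[[-0.0225,0.005,-0.002],14,0.06],[[-0.0235,0.008,-0.002],21,0.06],[[-0.0245,0.0105,-0.002],28,0.06],[[-0.026,0.0125,-0.002],35,0.06],[[-0.026,0.0125,-0.002],35,0.06],[[-0.0215,0.0155,-0.002],35,0.06],[[-0.017,0.0185,-0.0015],35,0.06],[[-0.0125,0.022,-0.0005],35,0.06],[[-0.008,0.025,0],35,0.06],[[-0.008,0.025,0],35,0.06],[[-0.008,0.025,0],35,0.06]])

```text
time_s: 21.35
position: [0.6299, 0.0261, 0.2288]
tool_rot: [[0.303, 0.953, 0.0], [0.953, -0.303, 0.0], [0.0, 0.0, -1.0]]
ft_force: [-3.0, 0.9, 4.4]
grip_width: 0.0654
gripper_force: 39.9
```

```bash
python3 fit.py;python3 st.py 1,1
```

```text
wrist 1428 foot [0.6278 0.0269] tilt [ 0.003 -0.005] r 0.0433
  in rack [-16.2   1.5]
scene 673 foot [0.6205 0.0341] tilt [-0.01  -0.029] r 0.0525
  in rack [-23.7   8.6]
rack frame bottle [-14.2   0.7] yaw -16.3 z 0.2287 F [-2.4  2.3  4.7] t 21.45
first 1 N 1 cost 4.9
[[ 1.  -0.6 15.7 -2.  -1.1]]
```

Emit:
drive_tool(series=[[[0.006,0,-0.0005],0,0.06],[[0.012,0,-0.001],0,0.06],[[0.018,0,-0.0015],0,0.06],[[0.023,0,-0.002],0,0.06],[[0.023,0,-0.002],0,0.06],[[0.023,0.0025,-0.002],-6.7,0.06],[[0.0235,0.005,-0.002],-13.3,0.06],[[0.0245,0.0075,-0.002],-20,0.06],[[0.0245,0.0075,-0.002],-20,0.06],[[0.0195,0.0095,-0.002],-20,0.06],[[0.0145,0.011,-0.0015],-20,0.06],[[0.0095,0.0125,-0.001],-20,0.06],[[0.0045,0.0145,0],-20,0.06],[[0.0045,0.0145,0],-20,0.06],[[0.0045,0.0145,0],-20,0.06]])

```text
time_s: 22.95
position: [0.6449, 0.0257, 0.2285]
tool_rot: [[-0.041, 0.999, -0.0], [0.999, 0.041, -0.0], [-0.0, -0.0, -1.0]]
ft_force: [-2.5, -0.4, 1.8]
grip_width: 0.0659
gripper_force: 39.6
```

```bash
python3 fit.py;python3 st.py
python3 - <<'E'
from h import *
im=shot("top","t9");s=env.observe();R=np.array(s["tool_rot"]);print(R.T@s["ft_force"])
a=load("s5")["img"]; b=viewer.get_image("scene")["img"][:,:,::-1]; c=viewer.get_image("wrist")["img"][:,:,::-1]
cv2.imwrite("pics/c9.png",np.hstack([cv2.resize(b[170:340,260:430],(400,400)),cv2.resize(c,(400,400))]))
E
```

```text
wrist 1959 foot [0.652  0.0126] tilt [-0.048 -0.016] r 0.0573
  in rack [  8.3 -12.2]
scene 611 foot [0.6367 0.0341] tilt [-0.019 -0.035] r 0.0529
  in rack [-7.5  8.9]
rack frame bottle [0.9 0.8] yaw 3.8 z 0.2285 F [-1.5 -1.3  1.9] t 23.05
[-1.88766658 -2.11387924 -1.83385447]
```

View pics/c9.png

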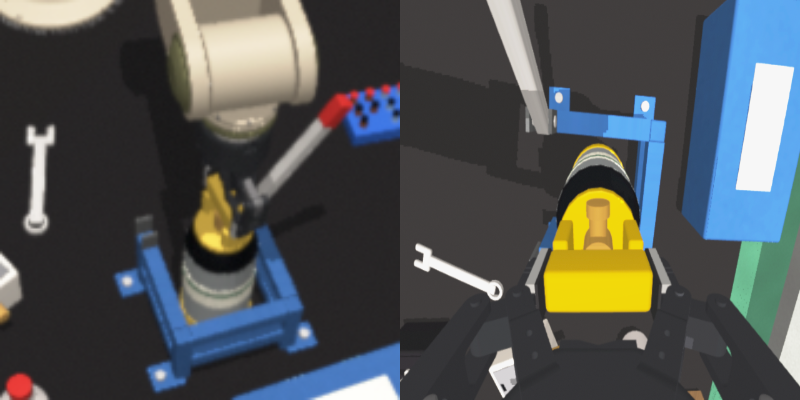

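Emit:
drive_tool(series=[[[0,0,0],0,0.07],[[0,0,0],0,0.085],[[0,0,0],0,0.085],[[0,0,0],0,0.085],[[0,0,-0.02],0,0.085],[[0,0,-0.05],0,0.085],[[0,0,-0.09],0,0.085],[[0,0,-0.13],0,0.085],[[0.08,-0.04,-0.13],5,0.06],[[0.12,-0.06,-0.13],5,0.06],[[0.12,-0.06,-0.13],5,0.06]])

```text
time_s: 24.3
position: [0.5786, 0.1454, 0.3592]
tool_rot: [[0.045, 0.999, 0.001], [0.999, -0.045, 0.0], [0.001, 0.001, -1.0]]
ft_force: [-0.9, 0.2, -0.1]
grip_width: 0.0598
gripper_force: 0.0
```

Run:
```python
from h import *
s=env.observe(); print(s["position"],s["ft_force"],s["time_s"])
for n in ("wrist","top","scene"):
    P,C=cloud(shot(n,"u_"+n)); x,y,z=P.T
    m=(C[:,0]>110)&(C[:,1]<70)&(C[:,2]<70)&(abs(x-.578)<.05)&(abs(y-.19)<.06)&(z>.2)
    print(n,m.sum(), P[m].mean(0).round(4) if m.sum() else "", P[m].min(0).round(3) if m.sum() else "",P[m].max(0).round(3) if m.sum() else "")
    m=(abs(z-.259)<.011)&(C[:,0]>130)&(C[:,2]<110)&(abs(x-.645)<.05)&(abs(y-.025)<.05)
    if m.sum()>20: print("grip",m.sum(),P[m].mean(0).round(4),cv2.minAreaRect(P[m][:,:2].astype(np.float32)*1000))
print(to([.578,.1866,.249],-1.5))
```

```text
[0.57860079 0.14544949 0.35921076] [-0.87854599  0.22041624 -0.08654311] 24.3
wrist 1337 [0.5779 0.1896 0.2819] [0.568 0.17  0.257] [0.588 0.204 0.291]
grip 1006 [0.6243 0.0274 0.2591] ((625.5560913085938, 24.640766143798828), (30.646940231323242, 23.040063858032227), 3.597669839859009)
top 3 [0.5757 0.2021 0.2852] [0.572 0.202 0.283] [0.579 0.203 0.287]
grip 316 [0.6418 0.0243 0.2623] ((644.4608154296875, 24.570049285888672), (66.1054916381836, 22.057769775390625), 2.4302115440368652)
scene 115 [0.5819 0.1827 0.2766] [0.569 0.168 0.253] [0.592 0.202 0.294]
grip 219 [0.6482 0.0223 0.2615] ((644.694091796875, 23.338191986083984), (68.2229232788086, 23.65465545654297), 1.042069435119629)
(array([ 41.6,  -3.2, 110.4]), np.float64(-1.0))
```

Emit:
drive_tool(series=[[[0.042,-0.002,0],-1,0.05],[[0.042,-0.0025,0.04],-1,0.05],[[0.042,-0.0025,0.08],-1,0.05],[[0.042,-0.0025,0.11],-1,0.05],[[0.042,-0.0025,0.11],-1,0.05],[[0.042,-0.0025,0.11],-1,0.0],[[0.042,-0.0025,0.11],-1,0.0],[[0.042,-0.0025,0.11],-1,0.0],[[0.042,-0.0025,0.11],-1,0.0]], newtons=20)

```text
time_s: 25.35
position: [0.5792, 0.185, 0.2509]
tool_rot: [[0.029, 1.0, 0.001], [1.0, -0.029, -0.0], [-0.0, 0.001, -1.0]]
ft_force: [-6.8, -2.0, 3.7]
grip_width: 0.0197
gripper_force: 25.0
```

Run:
```python
from h import *
s=env.observe(); print(s["position"],s["tool_rot"][:,1]); 
h=np.array([.0967,.115]); p=np.array([s["position"][1],s["position"][2]+.0187])-h; r=np.hypot(*p);a0=np.arctan2(p[1],-p[0]); print(r,a0)
for a in np.arange(a0,-.001,-a0/18): print(round(a,2),np.round([.178*(np.cos(a0)-np.cos(a)),.178*(np.sin(a0)-np.sin(a))],4))
```

```text
[0.57923173 0.18502877 0.25089807] [ 0.99958377 -0.02882471  0.00119038]
0.17805205189844917 2.08987911830538
2.09 [0. 0.]
1.97 [-0.0185 -0.0092]
1.86 [-0.0379 -0.0162]
1.74 [-0.0581 -0.0209]
1.63 [-0.0786 -0.0232]
1.51 [-0.0992 -0.0231]
1.39 [-0.1197 -0.0206]
1.28 [-0.1398 -0.0158]
1.16 [-0.1592 -0.0087]
1.04 [-0.1777  0.0006]
0.93 [-0.1949  0.012 ]
0.81 [-0.2107  0.0253]
0.7 [-0.2248  0.0403]
0.58 [-0.2371  0.0569]
0.46 [-0.2474  0.0748]
0.35 [-0.2556  0.0938]
0.23 [-0.2615  0.1136]
0.12 [-0.2651  0.1339]
-0.0 [-0.2663  0.1546]
```

Emit:
drive_tool(series=[[[-0.0185,0,-0.009],0,0.0],[[-0.038,0,-0.016],0,0.0],[[-0.058,0,-0.021],0,0.0],[[-0.0785,0,-0.023],0,0.0],[[-0.099,0,-0.023],0,0.0],[[-0.1195,0,-0.0205],0,0.0],[[-0.14,0,-0.016],0,0.0],[[-0.159,0,-0.0085],0,0.0],[[-0.1775,0,0.0005],0,0.0],[[-0.195,0,0.012],0,0.0],[[-0.2105,0,0.0255],0,0.0],[[-0.225,0,0.0405],0,0.0],[[-0.237,0,0.057],0,0.0],[[-0.2475,0,0.075],0,0.0],[[-0.2555,0,0.094],0,0.0],[[-0.2615,0,0.1135],0,0.0],[[-0.265,0,0.134],0,0.0],[[-0.266,0,0.148],0,0.0],[[-0.266,0,0.154],0,0.0],[[-0.266,0,0.154],0,0.0]])

```text
time_s: 27.35
position: [0.5714, -0.0822, 0.0949]
tool_rot: [[0.029, 1.0, -0.002], [1.0, -0.029, -0.002], [-0.002, -0.002, -1.0]]
ft_force: [-8.0, -7.0, -0.8]
grip_width: 0.0194
gripper_force: 28.0
```

Emit:
drive_tool(series=[[[0,0,0],0,0.03],[[0,0,0],0,0.045],[[0,0,0],0,0.045],[[0,0,0],0,0.045],[[0,0,-0.03],0,0.045],[[0,0,-0.07],0,0.045],[[0,0,-0.11],0,0.02],[[0,0,-0.11],0,0.0],[[0,0,-0.11],0,0.0]])

```text
time_s: 28.25
position: [0.572, -0.0804, 0.2053]
tool_rot: [[0.028, 1.0, 0.002], [1.0, -0.028, -0.001], [-0.001, 0.002, -1.0]]
ft_force: [-0.4, 0.7, -1.1]
grip_width: 0.0017
gripper_force: 0.0
```

Run:
```python
from h import *
s=env.observe(); print(s["position"],s["q"]); print(to([.4607,-.2803,.16],-67.2,s))
P,C=cloud(shot("top","v")); x,y,z=P.T
m=(z>.118)&(z<.132)&(abs(x-.573)<.03)&(abs(y)<.14); print("bar z",np.median(z[m]),cv2.minAreaRect(P[m][:,:2].astype(np.float32)*1000))
m=(z>.254)&(z<.27)&(abs(x-.645)<.06)&(abs(y-.025)<.06); print("grip",cv2.minAreaRect(P[m][:,:2].astype(np.float32)*1000))
m=(z>.058)&(z<.072)&(abs(x-.524)<.1)&(abs(y+.29)<.11); print("box",cv2.minAreaRect(P[m][:,:2].astype(np.float32)*1000))
m=(z>.095)&(z<.12)&(abs(x-.5)<.04)&(abs(y+.266)<.04);print("tip",m.sum(),P[m].mean(0))
```

```text
[ 0.57203699 -0.08041574  0.20526681] [-1.97392156e+01  2.56400620e+01  7.24848801e+01  2.03409962e-03
  8.17749224e+01 -1.81091201e+01]
(array([-202.9, -105.7,   45.2]), np.float64(65.6))
bar z 0.12400772441998348 ((586.358154296875, 18.172042846679688), (36.646034240722656, 181.77459716796875), 5.364156723022461)
grip ((643.4849853515625, 24.309152603149414), (21.378211975097656, 65.50950622558594), 89.77710723876953)
box ((524.8363037109375, -290.918701171875), (109.4332504272461, 149.2259521484375), 22.9149169921875)
tip 31 [ 0.49927132 -0.26380383  0.10325206]
```

Emit:
drive_tool(series=[[[-0.05,-0.026,0],8.5,0.0],[[-0.1,-0.052,0],17,0.0],[[-0.15,-0.08,0],25.5,0.0],[[-0.203,-0.106,0.02],34,0.0],[[-0.203,-0.106,0.045],42.5,0.0],[[-0.203,-0.106,0.045],51,0.0],[[-0.203,-0.106,0.045],59,0.0],[[-0.203,-0.106,0.045],65.6,0.0],[[-0.203,-0.106,0.045],65.6,0.0],[[-0.203,-0.106,0.045],65.6,0.0]])

```text
time_s: 29.3
position: [0.4599, -0.2801, 0.1588]
tool_rot: [[0.921, 0.39, -0.001], [0.39, -0.921, 0.001], [-0.001, -0.002, -1.0]]
ft_force: [0.3, 0.6, 0.7]
grip_width: 0.0001
gripper_force: 0.0
```

Run:
```python
from h import *
s=env.observe(); R=np.array(s["tool_rot"]); print(s["position"],R[:,0])
a=np.radians(22.9); B=np.array([[np.cos(a),np.sin(a)],[-np.sin(a),np.cos(a)]])
print("tool in box frame",(B@(s["position"][:2]-[.525,-.291])*1000).round(1))
P,C=cloud(shot("wrist","w10")); x,y,z=P.T
m=(z>.09)&(z<.12)&(abs(x-.5)<.04)&(abs(y+.266)<.04)&(C[:,0]>110)&(C[:,1]<90); q=P[m]; print("red",m.sum()); 
if m.sum(): print(q.mean(0),(B@(q.mean(0)[:2]-[.525,-.291])*1000).round(1))
print(to([.4607,-.2803,.088],-67.2,s))
cv2.imwrite("pics/c10.png",load("w10")["img"][:,:,::-1])
```

```text
[ 0.45986507 -0.28006688  0.15875749] [ 9.20905136e-01  3.89786174e-01 -6.85767571e-04]
tool in box frame [-55.7  35.4]
red 336
[ 0.50075637 -0.26467235  0.10010522] [-12.1  33.7]
(array([ 0.7,  0.7, 70.8]), np.float64(0.1))
```

View pics/c10.png

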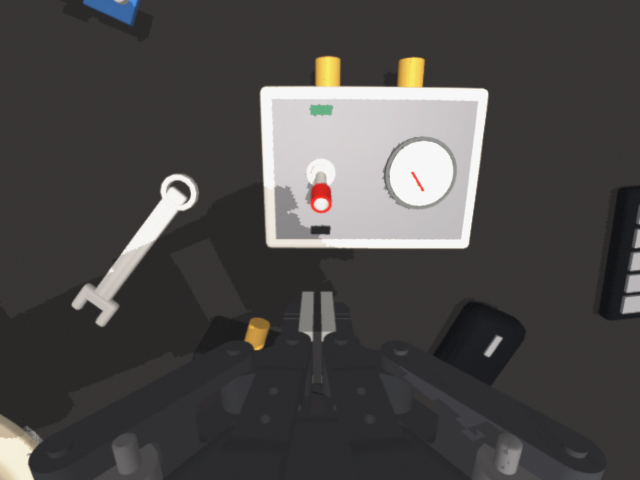

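Emit:
drive_tool(series=[[[0,0.001,0.04],0,0.0],[[0,0.001,0.069],0,0.0],[[0,0.001,0.069],0,0.0],[[0.015,0.001,0.069],0,0.0],[[0.023,0.001,0.069],0,0.0],[[0.029,0.001,0.069],0,0.0],[[0.034,0.001,0.069],0,0.0],[[0.039,0.001,0.069],0,0.0],[[0.044,0.001,0.069],0,0.0],[[0.049,0.001,0.069],0,0.0],[[0.051,0.001,0.069],0,0.0],[[0.051,0.001,0.069],0,0.0]])

```text
time_s: 30.55
position: [0.5067, -0.2619, 0.0906]
tool_rot: [[0.922, 0.387, -0.003], [0.387, -0.922, -0.001], [-0.003, -0.001, -1.0]]
ft_force: [-6.0, -2.3, 1.5]
grip_width: -0.0002
gripper_force: 3.5
```

Run:
```python
from h import *
s=env.observe(); a=np.radians(22.9); B=np.array([[np.cos(a),np.sin(a)],[-np.sin(a),np.cos(a)]])
print("tool in box",(B@(s["position"][:2]-[.525,-.291])*1000).round(1),s["position"][2],s["ft_force"])
```

```text
tool in box [-5.5 33.9] 0.09056614004093413 [-5.96407923 -2.26860082  1.54166235]
```

Emit:
drive_tool(series=[[[-0.02,0,0],0,0.0],[[-0.04,0,-0.03],0,0.0],[[-0.05,0,-0.08],0,0.0],[[-0.08,0,-0.12],0,0.0],[[-0.08,0,-0.12],0,0.0],[[-0.08,0,-0.12],0,0.0]])

```text
time_s: 31.15
position: [0.4337, -0.2927, 0.2112]
tool_rot: [[0.923, 0.386, 0.001], [0.386, -0.923, -0.001], [0.001, 0.001, -1.0]]
ft_force: [1.0, 0.1, 0.0]
grip_width: -0.0001
gripper_force: 0.0
```

Run:
```python
from h import *
a=np.radians(22.9); B=np.array([[np.cos(a),np.sin(a)],[-np.sin(a),np.cos(a)]])
t=shot("top","t11"); b=shot("scene","s11")
for n in("t11","s11"):
    P,C=cloud(load(n)); x,y,z=P.T
    m=(z>.09)&(z<.12)&(abs(x-.51)<.04)&(abs(y+.26)<.04)&(C[:,0]>C[:,1]+50); print("red",m.sum(), (B@(P[m].mean(0)[:2]-[.525,-.291])*1000).round(1) if m.sum() else "")
i=lambda q,r:cv2.resize(q["img"][r[0]:r[1],r[2]:r[3],::-1],(400,400),interpolation=cv2.INTER_CUBIC)
cv2.imwrite("pics/c11.png",np.hstack([i(t,(140,360,260,500)),i(b,(180,380,195,425))]))
s=env.observe();print(s["time_s"],s["ft_force"],s["position"])
```

```text
red 28 [10.8 35.1]
red 16 [12.7 31.4]
31.25 [-0.18470124 -0.02796305 -0.62646004] [ 0.43376991 -0.29195413  0.20942107]
```

View pics/c11.png

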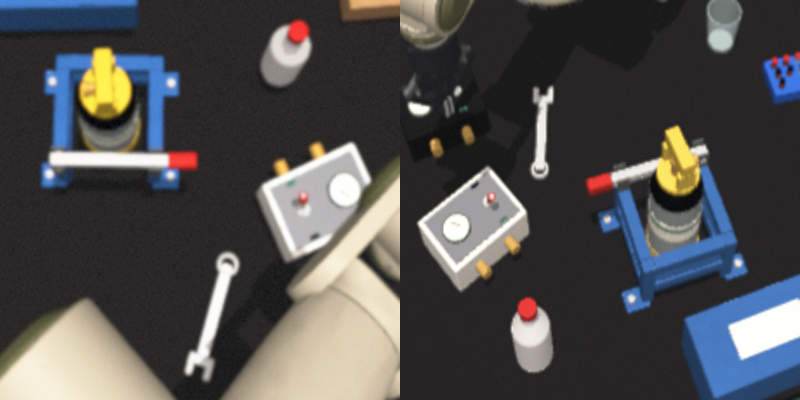

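The toggle's red tip has moved to box x ≈ +11 to +13 mm, on the green side. The bar lies shut across the mouth, the bottle stands upright in the bay, and the arm is clear of everything.

```bash
python3 -c "
from rig import env
print(env.close_job())"
```

```text
the job is handed in; nothing more can be done
None
```

The job is handed in: the bottle was walked into the bay and stands upright at its centre, the drop bar is shut across it, and the gas toggle is flipped to on, at about 31 s of the 72 s allowed; no verdict came back.

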